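# Lay down the liner tabs along a knife handle's seam with a hand stylus

## Task

Take the hand stylus from its fork stand, set its tip gently on the flat land at the broad end of the seam in the clamped knife handle, and draw it along the seam to the land at the far end in one slow, steady stroke (no faster than 10 cm a second) that stays down in the seam and bends all six steel tabs flush. Use only the stylus on the handle and never push on it with more than 25 N; the handle may sit high or low and out of level. Then hang the stylus back in its fork stand, upright, and leave everything else where it lies.

Things in the scene. Friction and masses are not known exactly. Their poses are not given: they have to be found in the camera images.
- nest: fixed aluminium work nest, base plate 110 x 200 x 12 mm on the table, holding a green knife handle 38 mm wide, 150 mm long, top 41 to 59 mm up. Origin: centre of the plate's underside; z up; the seam, an open channel 14 mm wide along the handle's top, runs along its +y in an arc of radius 150 mm bowed to +x, between side walls 2.5 mm higher than flush; a flat land 20 mm long at flush height at each end
- seam_start (a point): seam centre on the first land (broad butt of the handle, 50 mm wide), 9 mm before tab1's hinge, at nominal flush height (50 mm over the table). x, y are true; but the handle, rigidly clamped, stands up to 4 mm high or low and is pitched about the nest's x axis by up to 0.08 rad either way, so the true seam is up to 9 mm above or below the points at its ends: feel for it
- seam_end (a point): nominal centre of the seam on the last land, 9 mm past the end of tab6; nominal height as for seam_start; axes as the nest's
- stylus_tip (a point): lowest point of the hand stylus, a loose tool of about 120 g, 98 mm long; z from tip to handle. White nose 7 mm in diameter with a round end, 10 mm steel shank from 14 to 50 mm above the tip, flange 32 mm in diameter from 50 to 54 mm, square black handle 16 x 16 mm from 54 to 98 mm. At the start it hangs upright by its flange in the fork stand
- stylus_grip (a point): centre of the stylus' black handle where it is grasped, 78 mm above the tip and 24 mm above the flange's top; x and y axes are normal to the flat sides of the handle (16 mm across), z along the stylus towards the handle's end
- fork (a point): seat of the fixed fork stand: centre of the slot, on the top face of the prongs, 66 mm above the table. The slot is 18 mm wide (along y), closed 20 mm behind the seat (+x) and open on the -x side; the prongs are 8 mm thick, the fork is 44 mm wide. The stylus' shank goes through the slot and its flange rests on the prongs, tip 16 mm above the table and 6 mm above the stand's foot. z up
- seam_1 (a point): nominal point of the seam centre at the hinge line of tab1, flush height as built (true height differs, see seam_start); axes as the nest's
- seam_2 (a point): nominal point of the seam centre at the hinge line of tab2, flush height as built (true height differs, see seam_start); axes as the nest's
- seam_3 (a point): nominal point of the seam centre at the hinge line of tab3, flush height as built (true height differs, see seam_start); axes as the nest's
- seam_4 (a point): nominal point of the seam centre at the hinge line of tab4, flush height as built (true height differs, see seam_start); axes as the nest's
- seam_5 (a point): nominal point of the seam centre at the hinge line of tab5, flush height as built (true height differs, see seam_start); axes as the nest's
- seam_6 (a point): nominal point of the seam centre at the hinge line of tab6, flush height as built (true height differs, see seam_start); axes as the nest's
- tab1 (a joint): angle of steel liner tab 1, 10 mm wide, 17 mm long, hinged at its end nearer seam_start: 0 flush, 0.24 to 0.32 rad at the start (free end 5 mm up). Stays as bent; 0.02 N m bends it (4 N at 5 mm from the hinge, 1.2 N at the free end). A tip pushed towards seam_end rides up its slope and lays it down; the other way it catches under the free end
- tab2 (a joint): angle of liner tab 2, the same as tab1 (0 flush, 0.24 to 0.32 rad at the start)
- tab3 (a joint): angle of liner tab 3, the same as tab1 (0 flush, 0.24 to 0.32 rad at the start)
- tab4 (a joint): angle of liner tab 4, the same as tab1 (0 flush, 0.24 to 0.32 rad at the start)
- tab5 (a joint): angle of liner tab 5, the same as tab1 (0 flush, 0.24 to 0.32 rad at the start)
- tab6 (a joint): angle of liner tab 6, the same as tab1 (0 flush, 0.24 to 0.32 rad at the start)
- spare_handle: bystander: a loose green knife handle lying on the table, 145 x 26 x 12 mm; origin at its underside
- driver: bystander: a loose black-handled screwdriver, 190 mm; origin at its underside
- washer: bystander: a flat steel ring, 64 mm across, 5 mm thick; origin at its underside
- oiler: bystander: a small white bottle, 32 mm across, 75 mm tall, upright; origin at its underside
- pliers: bystander: small blue-handled pliers lying flat, 125 mm long; origin at its underside
- blank_plate: bystander: a flat aluminium liner plate, 105 x 32 x 4 mm; origin at its underside
Mind the look-alikes: they are no part of the job. What is shaped like the part that bears stylus_tip but orange is not meant.

How it is judged:
On the way, in this order (a step that is already met when the one before it is completed fails the run):
1. the stylus tip touches the land at the start of the seam, with all tabs still up (horizontal distance between stylus_tip and seam_start below 0.009 m and contact force between stylus and nest above 0.3 N and value of joint each of tab1, tab2, tab3, tab4, tab5, tab6 above 0.15 rad).
2. the stroke passes the middle of the seam: tip in contact at tab 4's hinge, tab 1 down, tab 6 still up (horizontal distance between stylus_tip and seam_4 below 0.009 m and contact force between stylus and nest above 0.3 N and value of joint tab1 below 0.12 rad and value of joint tab6 above 0.15 rad).
3. the stylus tip arrives in contact on the land at the end of the seam, tab 6 down (horizontal distance between stylus_tip and seam_end below 0.009 m and contact force between stylus and nest above 0.3 N and value of joint tab6 below 0.12 rad).
At the end, for the whole second after the job is handed in: all six tabs are within 0.09 rad of flush (free ends less than 1.5 mm up); the stylus hangs at rest, upright within 0.12 rad, by its flange in the fork stand, tip and handle within 12 mm of the fork's seat in plan, tip 12 to 21 mm above the table (value of joint each of tab1, tab2, tab3, tab4, tab5, tab6 below 0.09 rad and horizontal distance between each of stylus_tip, stylus_grip and fork below 0.012 m and height (world z) of stylus_tip between 0.012 and 0.021 m and angle between stylus_tip's own z axis and vertical below 0.12 rad and linear speed of stylus below 0.02 m/s); the robot touches nothing.
It fails at once if the tip is lifted out of the seam in mid-stroke (tab 1 down, tab 6 still up, tip more than 16 mm above the nominal flush height) (value of joint tab1 below 0.12 rad and value of joint tab6 above 0.15 rad and height (world z) of stylus_tip above 0.066 m).
It fails at once if the stylus moves faster than 10 cm/s while it bears on the handle (linear speed of stylus above 0.1 m/s and contact force between stylus and nest above 0.5 N).
It fails at once if the stylus pushes on the handle with more than 25 N (contact force between stylus and nest above 25 N).
It fails at once if the gripper or arm touches the handle, its tabs or the nest (contact force between any of the fingers, the arm and nest above 1 N).
It fails at once if a bystander is moved more than 2 cm (distance of any of spare_handle, driver, washer, oiler, pliers, blank_plate from where it was at the start of the episode above 0.02 m).
It also fails if it takes over 72 s, if anything falls off the work surface, if the arm or the gripper's body presses on something with over 40 N, if the wrist force passes 120 N, or if a joint passes its speed limit or range.

## Robot

A 6-joint arm with a two-finger parallel gripper is mounted at the origin on the work surface. World frame = base frame: x ahead of the robot, y to its left, z up, the work surface at z = 0. Lengths are in m, angles in rad, forces in N, time in s.
With the tool pointing down it reaches from about 0.35 to 0.775 m from the base axis. Payload 5.5 kg.
Tool frame: the origin (TCP) lies at the very end of the fingers, on their centre line; the grasp point (between the pads) lies 19 mm behind it; z points along the fingers, y is the line along which they close (so a half turn about z gives the same grasp; the last joint's range is limited). The gripper opens to 85 mm and grips with 20 to 120 N. Pads are 22 mm wide; open, the fingers measure 114 mm over their backs; the gripper's body (76 mm by 85 mm) begins 54 mm behind the grasp point. The pads swing forward as they close: fully open they stand 13 mm farther back than shut.
Start: joints at [-0.14, 0.313, 0.046, 1.304, 0, 1.431], TCP at [0.575, -0, 0.231] pointing down, gripper open.
Joint ranges: [-2.76, 2.76], [-0.86, 1.69], [-1.03, 1.26], [-2.2, 2.34], [-1.47, 1.5], [-3.14, 3.14]. Speed limits (rad/s): [2.57, 2.57, 3.14, 3.14, 3.14, 3.14].

## Interface

Orientations are given as a unit quaternion [w, x, y, z].
In Python, from workcell import env, imaging, ticket gives the robot as it stands. The module is installed in compiled form; this text tells all that it offers.
- The arm moves only by the tool apply_moves, never from a script. Its argument "rows" is a list of rows, each an object with "xyz": the shift along the tool's x, y, z in mm, a list of three; "turn": the turn, a rotation vector about the tool's x, y, z in rad, a list of three; "grip": the opening, from 0 (shut) to 1 (fully open). A call has 1 to 12 rows; each row is the pose to reach, as a shift and turn from the pose commanded when the call began, along the tool's axes at that moment; what a row does not reach only later rows make up. A row lasts 1/12 s, in which the tool goes at most 41.7 mm and 7.16 degrees, less where a joint would pass 70% of its speed; a pose out of reach is approached as far as the arm can. A call with a gripper value outside its range is refused whole. The fingers move at their own pace and stop on an object; "force" is the grip in N (left out, the last holds). Time passes only in rows, so rows that repeat a pose let the fingers close. It gives the time, the measured TCP pose, the force, the opening and the grip force at its end, in the units of the state.
- env.get_state(): the state, without advancing time (a new reading comes with each control period).
- imaging.read_camera(name): name is "scene" or "side" or "wrist"; returns a dict with "color" (420x560x3 uint8, blue, green, red), "z_map" (420x560 float32, m along the optical axis (not along the pixel's ray), 0 where there is no reading), "camera_matrix" (3x3 intrinsics, pixels), "k1" (the pictures are not rectified: a ray, as slopes to the right and down, at radius r is drawn at 1 + k1 r^2 times it, then the intrinsics apply), "view" (4x4, takes a point from world to camera coordinates). Camera axes: x right, y down, z forward; pixel columns grow to the right and rows downward; lengths in m; the calibration is good to about 2 mm. A picture is of the moment at which its call begins.
- ticket.hand_in(): hands the job in; it is judged then, once.
The state is a dict: "clock": time; "joint_pos": joint angles; "qvel": joint speeds; "tau": joint torques, N m; "tcp_pos": TCP position; "orientation": TCP orientation; "wrist_force": force on the tool from outside, world axes, zero at the start; "ft_torque": the same for the moment, N m; "finger_gap": finger opening in m; "grip_force": force on a finger pad.
Only numpy, scipy, OpenCV 4.12 (cv2) and the standard library are available. Lean on these libraries where they do the work, as an engineer would, in place of code of your own. Each camera call takes 0.05 s, during which the arm holds its last target. There are 200 camera calls.

## Working session

There is one attempt and no reset: what is moved stays moved. The work goes in short steps, Python scripts to look and compute and a tool call to move; the robot and the scene stay as the last step left them, time stands still between calls to the robot, and variables do not carry over. Pictures are saved under pics/ and viewed, at most 10 in all, crops included, and the job is handed in when it is done.

Besides the shell and the picture viewer there is one more tool, called after "Emit:" as name([rows], argument=value, ...), one row to a line, values as JSON. apply_moves: Moves the arm, as the interface text tells. Its arguments: {"type":"object","properties":{"rows":{"type":"array"},"force":{"type":"number"}},"required":["rows"]}

```bash
mkdir -p pics
cat > h.py <<'E'
import numpy as np, cv2
from workcell import env, imaging, ticket
def cam(n):
    c=imaging.read_camera(n); np.savez(f'{n}.npz',**{k:np.asarray(v) for k,v in c.items()}); return c
def load(n): return dict(np.load(f'{n}.npz'))
def cloud(c):
    K=c['camera_matrix'];k=float(c['k1']);h,w=c['z_map'].shape
    u,v=np.meshgrid(np.arange(w),np.arange(h))
    p=cv2.undistortPoints(np.stack([u,v],-1).reshape(-1,1,2).astype(np.float64),K,np.array([k,0,0,0.])).reshape(h,w,2)
    z=c['z_map'][...,None]; P=np.concatenate([p*z,z],-1)
    V=np.linalg.inv(c['view']); W=P@V[:3,:3].T+V[:3,3]; W[c['z_map']<=0]=np.nan
    return W
def proj(c,p):
    r,_=cv2.Rodrigues(c['view'][:3,:3]); q,_=cv2.projectPoints(np.atleast_2d(np.float64(p)),r,c['view'][:3,3],c['camera_matrix'],np.array([float(c['k1']),0,0,0.])); return q[:,0]
E
python3 - <<'E'
from h import *
a=cam('scene');b=cam('side')
for n,c in(('scene',a),('side',b)): cv2.imwrite(f'pics/{n}1.png',c['color']); print(n,np.linalg.inv(c['view'])[:3].round(3).tolist(),c['camera_matrix'].tolist(),c['k1'])
s=env.get_state();print(s)
E
```

```text
scene [[0.239, 0.528, -0.815, 1.399], [0.971, -0.138, 0.196, -0.18], [-0.009, -0.838, -0.546, 0.679]] [[426.500118732334, 0.0, 273.2417600199919], [0.0, 426.500118732334, 217.48411816515235], [0.0, 0.0, 1.0]] -0.006581311979966686
side [[-0.991, -0.086, 0.105, 0.397], [-0.136, 0.574, -0.807, 0.929], [0.009, -0.814, -0.58, 0.75]] [[469.3151593849483, 0.0, 283.179440745303], [0.0, 469.3151593849483, 201.23713794579473], [0.0, 0.0, 1.0]] -0.16696749866400842
{'clock': 0.1, 'joint_pos': array([-1.39573993e-01,  3.13942069e-01,  4.50632675e-02,  1.30361172e+00,
        7.30680016e-07,  1.43117419e+00]), 'qvel': array([-0.00144625, -0.00142586,  0.00377583, -0.00070587,  0.00026663,
        0.00045331]), 'tau': array([ 3.58776997e-03, -4.81727242e+01,  2.99244744e+01,  1.27543980e-02,
       -1.12281841e-04,  1.60051752e-05]), 'tcp_pos': array([5.74525423e-01, 7.22190720e-05, 2.30476523e-01]), 'orientation': array([-6.76726729e-04,  7.07089507e-01,  7.07123548e-01, -5.09522705e-04]), 'wrist_force': array([ 0.24223183, -0.79598751, -0.62942393]), 'ft_torque': array([ 0.01325146,  0.02457668, -0.00419671]), 'grip_force': 0.0, 'finger_gap': 0.08519581497862137}
```

View pics/scene1.png

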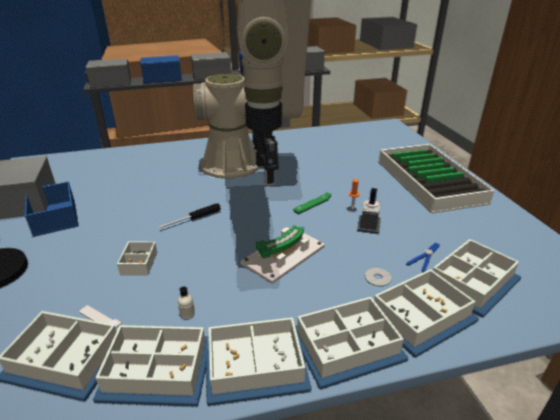

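View pics/side1.png

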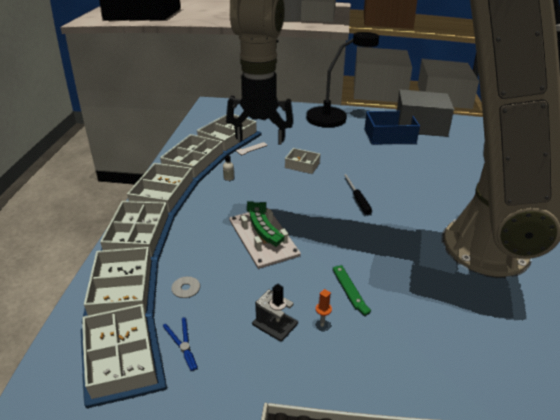

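Candidates for the stylus: the black-handled one in the fork, at scene (372,197) and side (277,295); the orange-handled one at scene (354,190) and side (324,303); and the black-capped oiler at scene (184,297). By the description I choose the black one in the fork. The nest is at scene (283,245) and side (264,232). Next I measure it and take a close crop.

Run:
```python
from h import *
for n,(x0,x1,y0,y1),(X0,X1,Y0,Y1) in (('scene',(340,395,170,240),(235,335,220,285)),('side',(245,340,275,345),(220,310,195,270))):
    c=load(n);W=cloud(c);im=c['color']
    w=W[y0:y1,x0:x1].reshape(-1,3);col=im[y0:y1,x0:x1].reshape(-1,3).astype(int)
    m=(w[:,2]>.075)&(w[:,2]<.125)&(col.max(1)<70)
    print(n,'handle',m.sum(),np.nanmean(w[m],0).round(4),np.nanmin(w[m],0).round(4),np.nanmax(w[m],0).round(4))
    m=(w[:,2]>.05)&(w[:,2]<.075); print('flange/prong',m.sum(),np.nanmin(w[m],0).round(4),np.nanmax(w[m],0).round(4))
    m=(w[:,2]>.003)&(w[:,2]<.02); print('foot',m.sum(),np.nanmin(w[m],0).round(4),np.nanmax(w[m],0).round(4))
    w=W[Y0:Y1,X0:X1].reshape(-1,3);col=im[Y0:Y1,X0:X1].reshape(-1,3).astype(int)
    m=(w[:,2]>.007)&(w[:,2]<.016)
    r=cv2.minAreaRect((w[m][:,:2]*1000).astype(np.float32)); print('plate',r,cv2.boxPoints(r).round(1).tolist())
    m=(col[:,1]>1.6*col[:,2])&(col[:,1]>1.3*col[:,0])&(w[:,2]>.03)
    r=cv2.minAreaRect((w[m][:,:2]*1000).astype(np.float32)); print('green',r,cv2.boxPoints(r).round(1).tolist(),np.nanmin(w[m],0),np.nanmax(w[m],0))
    cv2.imwrite(f'pics/{n}_st.png',0) if 0 else None
a=load('scene')['color'][170:290,230:400];b=load('side')['color'][190:345,215:345]
a=cv2.resize(a,None,fx=2.7,fy=2.7,interpolation=2);b=cv2.resize(b,None,fx=2.5,fy=2.5,interpolation=2)
o=np.zeros((max(a.shape[0],b.shape[0]),a.shape[1]+b.shape[1],3),np.uint8);o[:a.shape[0],:a.shape[1]]=a;o[:b.shape[0],a.shape[1]:]=b
cv2.imwrite('pics/crop1.png',o)
```

```text
scene handle 68 [0.4934 0.3144 0.0973] [0.4862 0.3085 0.0752] [0.4997 0.3214 0.1152]
flange/prong 326 [0.3857 0.2796 0.0501] [0.5322 0.3415 0.0747]
foot 291 [0.1752 0.237  0.003 ] [0.5684 0.5242 0.02  ]
plate ((566.2211303710938, 46.657447814941406), (110.94153594970703, 204.34019470214844), 31.611234664916992) [[465.3999938964844, 104.5999984741211], [572.5, -69.4000015258789], [667.0, -11.300000190734863], [559.9000244140625, 162.6999969482422]]
green ((564.9402465820312, 42.29185485839844), (53.93871307373047, 157.98428344726562), 27.297142028808594) [[504.70001220703125, 100.0999984741211], [577.2000122070312, -40.29999923706055], [625.0999755859375, -15.5], [552.7000122070312, 124.9000015258789]] [ 0.51186009 -0.02570551  0.03989859] [0.61932909 0.10832606 0.06303069]
side handle 187 [0.4853 0.3231 0.0987] [0.4767 0.3095 0.0754] [0.4961 0.3302 0.1165]
flange/prong 673 [0.3817 0.2802 0.05  ] [0.5304 0.3473 0.0749]
foot 796 [0.3679 0.1609 0.003 ] [0.5522 0.3693 0.0199]
plate ((561.1542358398438, 48.24382781982422), (111.78309631347656, 203.87916564941406), 32.324180603027344) [[459.3999938964844, 104.5], [568.4000244140625, -67.80000305175781], [662.9000244140625, -8.0], [553.9000244140625, 164.3000030517578]]
green ((559.847412109375, 46.515933990478516), (51.5381965637207, 157.2790985107422), 28.555519104003906) [[499.6000061035156, 103.30000305175781], [574.7999877929688, -34.900001525878906], [620.0999755859375, -10.199999809265137], [544.9000244140625, 127.9000015258789]] [ 0.50558314 -0.02157618  0.0327964 ] [0.60973591 0.11392318 0.06088838]
```

View pics/crop1.png

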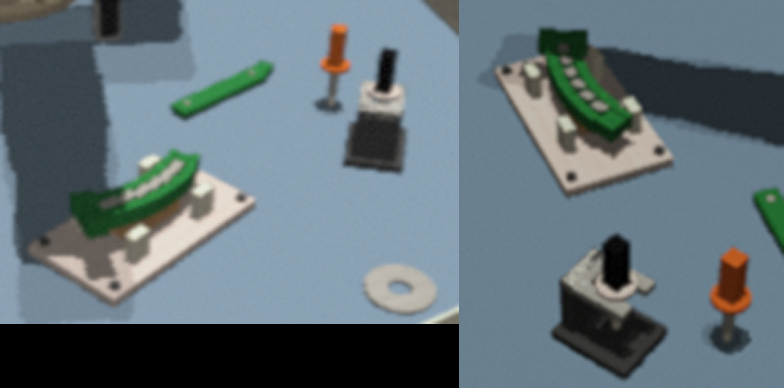

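The crop confirms the choice: the black stylus hangs in the fork at crop (387,90) and (615,270), with the stand's post on the far (+x) side. The free-standing orange one is at crop (337,60) and (735,280). The broad butt of the handle is the −y end, at crop (90,212) and (563,42). Now a wrist view of the nest from here.

Run:
```python
from h import *
c=cam('wrist');cv2.imwrite('pics/w1.png',c['color']);print(np.linalg.inv(c['view']).round(4),c['camera_matrix'],c['k1'])
```

```text
[[ 1.000e+00 -9.000e-04 -1.400e-03  5.750e-01]
 [-1.200e-03 -9.650e-01 -2.623e-01  6.600e-02]
 [-1.100e-03  2.623e-01 -9.650e-01  3.731e-01]
 [ 0.000e+00  0.000e+00  0.000e+00  1.000e+00]] [[367.53220544   0.         275.80861066]
 [  0.         367.53220544 215.11129968]
 [  0.           0.           1.        ]] -0.049860127119753114
```

View pics/w1.png

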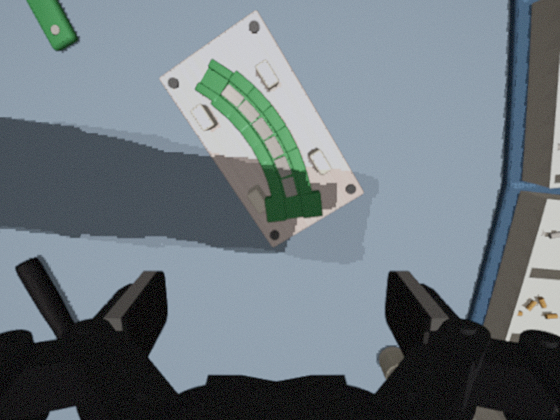

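The wrist view shows the whole nest: plate corners at about (258,10), (160,80), (275,245) and (362,190), the butt land at (293,207), the six grey tabs from (290,188) to (232,92), and the far land at (217,77). Next I fit the nest pose, the arc and the wall heights.

```bash
cat > nest.py <<'E'
from h import *
from scipy.optimize import least_squares
def fit(n,roi,show=True):
    c=load(n);W=cloud(c);im=c['color'].astype(int)
    x0,x1,y0,y1=roi
    M=np.zeros(W.shape[:2],bool);M[y0:y1,x0:x1]=1
    z=W[...,2]; w=W[M&(z>.007)&(z<.016)]
    r=cv2.minAreaRect((w[:,:2]*1000).astype(np.float32));b=cv2.boxPoints(r)
    cen=np.array(r[0])/1000
    e=[b[1]-b[0],b[2]-b[1]];l=max(e,key=np.linalg.norm);l=l/np.linalg.norm(l)
    if l[1]<0:l=-l
    ny=l;nx=np.array([l[1],-l[0]]);R=np.stack([nx,ny],1)
    L=(W[...,:2]-cen)@R*1000; 
    col=im
    G=M&(col[...,1]>1.5*col[...,2])&(col[...,1]>1.25*col[...,0])&(z>.03)
    T=M&~G&(z>.036)&(abs(L[...,0])<30)&(abs(L[...,1])<70)
    return c,W,L,G,T,cen,np.arctan2(-nx[1]*-1,nx[0]),r
if __name__=='__main__':
    c,W,L,G,T,cen,yaw,r=fit('wrist',(150,372,0,255))
    print('nest',cen,yaw,r[1])
    p=L[T];print('tab pts',len(p))
    g=L[G];f=lambda q,p:np.hypot(p[:,0]-q[0],p[:,1]-q[1])-150
    s=least_squares(f,[-150,0],args=(p,),loss='soft_l1');print('tab arc centre',s.x,'rms',np.std(s.fun))
    q=s.x; q[1]=0 if abs(q[1])<1.5 else q[1]
    for nm,m in (('tab',T),('green',G)):
        P=L[m];rad=np.hypot(P[:,0]-q[0],P[:,1]-q[1])-150;arc=150*np.arctan2(P[:,1]-q[1],P[:,0]-q[0]);zz=W[m][:,2]*1000
        print(nm,'arc range',np.percentile(arc,[0,1,99,100]).round(1),'rad',np.percentile(rad,[1,5,50,95,99]).round(1))
        if nm=='green':
            for lo,hi,k in((-20,-8,'inner'),(8,20,'outer'),(-6,6,'mid')):
                print(k,[(a,round(float(np.median(zz[(rad>lo)&(rad<hi)&(abs(arc-a)<4)])),1),((rad>lo)&(rad<hi)&(abs(arc-a)<4)).sum()) for a in range(-80,81,8) if ((rad>lo)&(rad<hi)&(abs(arc-a)<4)).sum()>3])
        else:
            print([(a,round(float(np.median(zz[abs(arc-a)<1.5])),1)) for a in range(-63,64,3) if (abs(arc-a)<1.5).sum()>3])
E
python3 nest.py
```

```text
nest [0.56350616 0.0458302 ] 0.5599584 (110.8208999633789, 200.84030151367188)
tab pts 2333
tab arc centre [-144.41684859    0.215687  ] rms 12.019849288262659
tab arc range [-77.5 -59.5  67.6  77. ] rad [-26.2 -17.9   0.   28.2  31. ]
[(-60, 59.2), (-57, 54.6), (-54, 56.7), (-51, 57.5), (-48, 57.8), (-45, 58.0), (-42, 58.2), (-39, 57.0), (-36, 55.0), (-33, 55.7), (-30, 56.2), (-27, 57.2), (-24, 57.9), (-21, 57.6), (-18, 53.8), (-15, 54.3), (-12, 54.7), (-9, 55.2), (-6, 55.8), (-3, 56.2), (0, 52.3), (3, 52.9), (6, 53.4), (9, 53.9), (12, 54.7), (15, 54.9), (18, 50.9), (21, 51.3), (24, 51.8), (27, 51.9), (30, 52.0), (33, 52.5), (36, 47.5), (39, 49.0), (42, 49.3), (45, 50.3), (48, 50.6), (51, 51.3), (54, 47.3), (57, 49.0), (60, 48.4), (63, 45.0)]
green arc range [-77.1 -73.6  73.7  76.5] rad [-21.9 -16.7   3.9  16.5  21.9]
inner [(-80, 58.9, np.int64(4)), (-72, 59.7, np.int64(108)), (-64, 59.0, np.int64(111)), (-56, 58.8, np.int64(113)), (-48, 58.0, np.int64(89)), (-40, 57.5, np.int64(88)), (-32, 57.3, np.int64(89)), (-24, 56.3, np.int64(92)), (-16, 56.0, np.int64(94)), (-8, 55.3, np.in
[... 597 characters left out ...]
4(113)), (24, 52.7, np.int64(113)), (32, 52.0, np.int64(112)), (40, 51.2, np.int64(110)), (48, 50.8, np.int64(113)), (56, 50.3, np.int64(92)), (64, 49.4, np.int64(71)), (72, 48.8, np.int64(63))]
mid [(-72, 57.7, np.int64(88)), (-64, 57.1, np.int64(121)), (-56, 56.8, np.int64(71)), (-48, 52.2, np.int64(10)), (-40, 51.3, np.int64(27)), (-32, 51.0, np.int64(8)), (-24, 50.4, np.int64(14)), (-16, 49.4, np.int64(16)), (-8, 48.9, np.int64(8)), (0, 48.5, np.int64(15)), (8, 47.2, np.int64(10)), (16, 46.8, np.int64(15)), (24, 46.4, np.int64(10)), (32, 46.1, np.int64(14)), (40, 45.3, np.int64(14)), (48, 44.2, np.int64(12)), (56, 47.9, np.int64(83)), (64, 47.3, np.int64(140)), (72, 46.9, np.int64(118))]
```

Emit:
apply_moves([
  {"xyz": [305,-85,10],"turn": [0,0,0],"grip": 1},
  {"xyz": [305,-85,10],"turn": [0,0,0],"grip": 1},
  {"xyz": [305,-85,10],"turn": [0,0,0],"grip": 1},
  {"xyz": [305,-85,10],"turn": [0,0,0],"grip": 1},
  {"xyz": [305,-85,10],"turn": [0,0,0],"grip": 1},
  {"xyz": [305,-85,10],"turn": [0,0,0],"grip": 1},
  {"xyz": [305,-85,10],"turn": [0,0,0],"grip": 1},
  {"xyz": [305,-85,10],"turn": [0,0,0],"grip": 1},
  {"xyz": [305,-85,10],"turn": [0,0,0],"grip": 1},
  {"xyz": [305,-85,10],"turn": [0,0,0],"grip": 1},
  {"xyz": [305,-85,10],"turn": [0,0,0],"grip": 1},
])

```text
clock: 1.07
tcp_pos: [0.49, 0.3046, 0.221]
orientation: [0.0, 0.707, 0.707, -0.0]
wrist_force: [-0.0, -0.6, -0.4]
finger_gap: 0.0854
grip_force: 0.0
```

```bash
cp wrist.npz wrist_nest.npz
python3 - <<'E'
from h import *
from scipy.optimize import least_squares
import nest
np.savez('wnest.npz',**load('wrist'))
c,W,L,G,T,cen,yaw,r=nest.fit('wrist',(150,372,0,255))
z=W[...,2]
print('plate z',np.nanmedian(z[(z>.007)&(z<.016)&(abs(L[...,0])<50)&(abs(L[...,1])<95)]))
q=np.array([-144.4,0.2])
for _ in range(4):
    rad=np.hypot(L[...,0]-q[0],L[...,1]-q[1])-150
    p=L[T&(abs(rad)<6)&(abs(L[...,1])<52)]
    s=least_squares(lambda q:np.hypot(p[:,0]-q[0],p[:,1]-q[1])-150,q);q=s.x
print('arc centre',q,np.std(s.fun))
m=G&(abs(rad)>8)&(abs(L[...,1])<58)&(abs(rad)<17);P=L[m]
print('wall edges',[np.percentile(rad[m&(L[...,1]>a)&(L[...,1]<a+20)],[2,98]).round(1).tolist() for a in (-55,-30,-10,10,35)])
c=cam('wrist');cv2.imwrite('pics/w2.png',c['color']);print(env.get_state()['tcp_pos'])
E
```

```text
plate z 0.012062262157516657
arc centre [-144.89290367   -0.19821282] 3.232459542101476
wall edges [[-16.5, 16.6], [-16.5, 16.6], [-16.3, 16.6], [-16.5, 16.7], [-16.5, 16.6]]
[0.4902355  0.30406565 0.22109801]
```

View pics/w2.png

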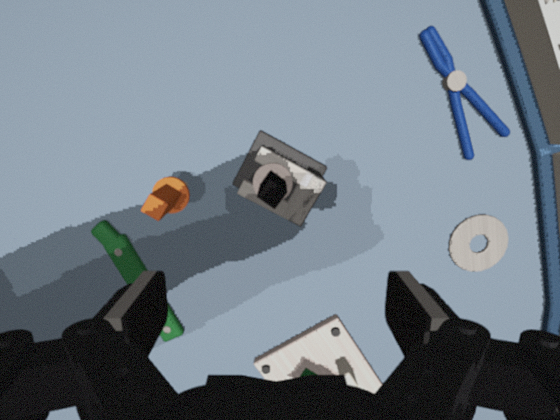

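The fork and stylus are at pixel (272,188), with the orange look-alike at (165,198). The stand is turned by some tens of degrees, and the slot seems to open down-left towards the robot. Next I get the handle's square and the fork's axes from depth.

```bash
cat > fork.py <<'E'
from h import *
c=load('wrist');W=cloud(c);z=W[...,2];M=np.zeros(z.shape,bool);M[120:240,225:345]=1
for nm,lo,hi in(('top',.110,.118),('handle',.078,.118),('flange',.0685,.0745),('prong',.060,.068),('foot',.004,.013)):
    w=W[M&(z>lo)&(z<hi)]
    if len(w)<5: print(nm,len(w));continue
    r=cv2.minAreaRect((w[:,:2]*1000).astype(np.float32));print(nm,len(w),np.round(r[0],1),np.round(r[1],1),round(r[2],1),'mean',w.mean(0).round(4),'zmed',np.median(w[:,2]).round(4))
im=c['color'][110:250,215:355];cv2.imwrite('pics/w2c.png',cv2.resize(im,None,fx=4,fy=4,interpolation=2))
E
python3 fork.py
```

```text
top 535 [487.1 317.5] [16.3 16.2] 54.3 mean [0.4872 0.318  0.1139] zmed 0.1139
handle 718 [487.1 317.6] [16.4 16.3] 54.0 mean [0.4873 0.3194 0.1091] zmed 0.1136
flange 543 [487.5 319.7] [27.5 31.5] 78.8 mean [0.4873 0.3233 0.0702] zmed 0.0701
prong 2396 [494.5 312.7] [44.4 61.2] 61.6 mean [0.4999 0.3115 0.0659] zmed 0.066
foot 1629 [493.2 313.8] [59.7 75. ] 61.7 mean [0.4878 0.3298 0.0099] zmed 0.01
```

View pics/w2c.png

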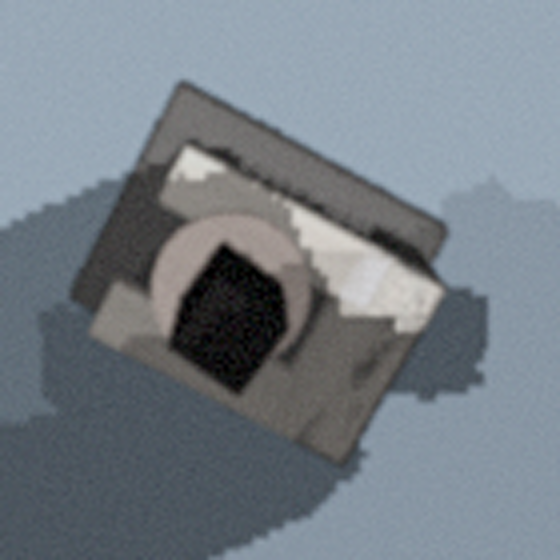

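Stylus handle at (487.1, 317.5) mm with its top at z 114 mm. It is 16 × 16 mm, turned 54.3° (mod 90). The flange is at z 70 and the prongs at z 66, all as specified. Fork +x points to −28.4°, so the slot opens towards (−x, +y). I turn the tool by −0.948 rad, so the closing line lies at 54.3°, and go down to TCP z 78.

Emit:
apply_moves([
  {"xyz": [12.5,-3,20],"turn": [0,0,-0.12],"grip": 1},
  {"xyz": [12.5,-3,40],"turn": [0,0,-0.24],"grip": 1},
  {"xyz": [12.5,-3,60],"turn": [0,0,-0.36],"grip": 1},
  {"xyz": [12.5,-3,60],"turn": [0,0,-0.48],"grip": 1},
  {"xyz": [12.5,-3,60],"turn": [0,0,-0.6],"grip": 1},
  {"xyz": [12.5,-3,60],"turn": [0,0,-0.72],"grip": 1},
  {"xyz": [12.5,-3,60],"turn": [0,0,-0.84],"grip": 1},
  {"xyz": [12.5,-3,70],"turn": [0,0,-0.948],"grip": 1},
  {"xyz": [12.5,-3,90],"turn": [0,0,-0.948],"grip": 1},
  {"xyz": [12.5,-3,110],"turn": [0,0,-0.948],"grip": 1},
  {"xyz": [12.5,-3,130],"turn": [0,0,-0.948],"grip": 1},
  {"xyz": [12.5,-3,143],"turn": [0,0,-0.948],"grip": 1},
])

```text
clock: 2.12
tcp_pos: [0.4871, 0.3153, 0.0765]
orientation: [-0.001, 0.308, 0.951, -0.001]
wrist_force: [-0.7, 0.1, -0.4]
finger_gap: 0.0857
grip_force: 0.0
```

Emit:
apply_moves([
  {"xyz": [0,0,0],"turn": [0,0,0],"grip": 0.5},
  {"xyz": [0,0,0],"turn": [0,0,0],"grip": 0.35},
  {"xyz": [0,0,0],"turn": [0,0,0],"grip": 0.25},
  {"xyz": [0,0,0],"turn": [0,0,0],"grip": 0},
  {"xyz": [0,0,0],"turn": [0,0,0],"grip": 0},
  {"xyz": [0,0,0],"turn": [0,0,0],"grip": 0},
  {"xyz": [0,0,0],"turn": [0,0,0],"grip": 0},
  {"xyz": [0,0,0],"turn": [0,0,0],"grip": 0},
  {"xyz": [0,0,0],"turn": [0,0,0],"grip": 0},
  {"xyz": [0,0,0],"turn": [0,0,0],"grip": 0},
], force=80)

```text
clock: 2.95
tcp_pos: [0.4879, 0.3178, 0.0796]
orientation: [0.001, 0.306, 0.952, 0.001]
wrist_force: [-0.3, -0.6, 6.5]
finger_gap: 0.015
grip_force: 78.4
```

Emit:
apply_moves([
  {"xyz": [0,0,-5],"turn": [0,0,0],"grip": 0},
  {"xyz": [0,0,-12],"turn": [0,0,0],"grip": 0},
  {"xyz": [0,0,-20],"turn": [0,0,0],"grip": 0},
  {"xyz": [0,0,-30],"turn": [0,0,0],"grip": 0},
  {"xyz": [0,0,-40],"turn": [0,0,0],"grip": 0},
  {"xyz": [0,0,-50],"turn": [0,0,0],"grip": 0},
  {"xyz": [0,0,-60],"turn": [0,0,0],"grip": 0},
  {"xyz": [0,0,-70],"turn": [0,0,0],"grip": 0},
  {"xyz": [0,0,-75],"turn": [0,0,0],"grip": 0},
  {"xyz": [0,0,-75],"turn": [0,0,0],"grip": 0},
  {"xyz": [0,0,-75],"turn": [0,0,0],"grip": 0},
])

```text
clock: 3.87
tcp_pos: [0.4872, 0.3176, 0.1536]
orientation: [0.0, 0.306, 0.952, 0.0]
wrist_force: [-0.3, 0.4, -1.4]
finger_gap: 0.0149
grip_force: 77.9
```

Run:
```python
from h import *
s=env.get_state();print(s['tcp_pos'],s['wrist_force'],s['joint_pos'].round(2),s['orientation'])
t=s['tcp_pos'];o=[]
for n in('scene','side','wrist'):
    c=cam(n);u,v=proj(c,t-[0,0,.03])[0].astype(int);print(n,u,v)
    W=cloud(c);M=np.zeros(W.shape[:2],bool);M[max(0,v-60):v+60,max(0,u-60):u+60]=1
    d=np.hypot(W[...,0]-t[0],W[...,1]-t[1])
    m=M&(d<.02)&(W[...,2]<t[2]-.003)&(W[...,2]>t[2]-.075);w=W[m]
    for lo in range(-75,0,6):
        q=w[(w[:,2]-t[2]>lo/1e3)&(w[:,2]-t[2]<=(lo+6)/1e3)]
        if len(q)>2: print('  ',lo,len(q),((q[:,:2]-t[:2]).mean(0)*1e3).round(1),((q[:,:2].max(0)-q[:,:2].min(0))*1e3).round(1))
    print('  zmin',w[:,2].min()-t[2] if len(w) else None)
    r=c['color'][max(0,v-60):v+60,max(0,u-65):u+65];o.append(cv2.resize(r,(260,240),interpolation=2))
cv2.imwrite('pics/held.png',np.hstack(o))
```

```text
[0.48723197 0.31757087 0.15361649] [-0.29100491  0.3631062  -1.38653486] [ 0.44  0.36 -0.08  1.13 -0.    1.06] [2.79988462e-04 3.06393289e-01 9.51904940e-01 2.42092993e-04]
scene 373 185
   -63 4 [ 1.7 -0.2] [6.7 5.3]
   -57 5 [2.6 0.1] [2.9 7.4]
   -51 7 [ 3.8 -2. ] [5.8 7.4]
   -45 7 [ 3.3 -0.3] [6.  6.6]
   -39 9 [ 2.  -1.5] [8.3 7.9]
   -33 6 [ 4.  -1.4] [4.9 5.6]
   -27 9 [ 2.7 -0.5] [9.9 9.3]
   -15 36 [ 5.4 -1.3] [31.4 32.4]
   -9 23 [ 6.7 -4.5] [22.4 25. ]
  zmin -0.06056572640745839
side 276 282
   -63 6 [-3.   2.2] [5.5 5.1]
   -57 8 [-3.4  2.8] [7.5 5.3]
   -51 10 [-2.3  3.7] [7.8 3.3]
   -45 11 [-3.4  3.8] [7.9 2.9]
   -39 9 [-2.9  4.2] [7.7 3.5]
   -33 14 [-2.9  3.6] [7.8 5.1]
   -21 3 [-0.7 10.1] [23.7  6.3]
   -15 90 [-4.5  7.8] [30.7 26.6]
   -9 28 [-6.6  5. ] [31.1 23.7]
  zmin -0.06284435272489441
wrist 277 252
   -63 24 [-3.5  1.2] [3.3 5. ]
   -57 6 [-4.2  1.2] [1.9 2.8]
   -51 4 [-5.1  2.4] [0.9 1.4]
   -21 3 [-16.    1.6] [ 2.3 10.2]
   -15 1172 [-9.7  5.7] [21.1 25.4]
   -9 190 [-7.7  4.2] [14.6 19.7]
  zmin -0.062278657240446095
```

View pics/held.png

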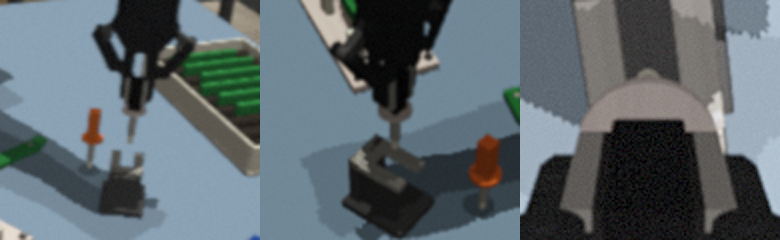

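The stylus is held upright: nose at crop (130,140) in the scene view and (395,130) in the side view, free of the fork. The tip lies about 62.5 mm below the TCP and within about 1 mm of it in plan. Seam start works out at world (589, −10) with the land at about z 57. I go there with the tip at about 80 mm.

Emit:
apply_moves([
  {"xyz": [-15,-11,0],"turn": [0,0,0],"grip": 0},
  {"xyz": [-40,-30,0],"turn": [0,0,0],"grip": 0},
  {"xyz": [-67,-50,0],"turn": [0,0,0],"grip": 0},
  {"xyz": [-95,-71,0],"turn": [0,0,0],"grip": 0},
  {"xyz": [-123,-92,0],"turn": [0,0,0],"grip": 0},
  {"xyz": [-151,-113,0],"turn": [0,0,0],"grip": 0},
  {"xyz": [-179,-134,0],"turn": [0,0,0],"grip": 0},
  {"xyz": [-207,-155,0],"turn": [0,0,0],"grip": 0},
  {"xyz": [-235,-176,0],"turn": [0,0,0],"grip": 0},
  {"xyz": [-258,-194,5],"turn": [0,0,0],"grip": 0},
  {"xyz": [-270,-203,10],"turn": [0,0,0],"grip": 0},
  {"xyz": [-274.3,-206.4,10],"turn": [0,0,0],"grip": 0},
])

```text
clock: 5.02
tcp_pos: [0.5892, -0.0126, 0.1415]
orientation: [-0.001, 0.308, 0.951, -0.0]
wrist_force: [-0.5, 0.4, -1.3]
finger_gap: 0.0148
grip_force: 78.1
```

Emit:
apply_moves([
  {"xyz": [0,0,0],"turn": [0,0,0],"grip": 0},
  {"xyz": [0,0,0],"turn": [0,0,0],"grip": 0},
  {"xyz": [0,0,4],"turn": [0,0,0],"grip": 0},
  {"xyz": [0,0,8],"turn": [0,0,0],"grip": 0},
  {"xyz": [0,0,12],"turn": [0,0,0],"grip": 0},
  {"xyz": [0,0,12],"turn": [0,0,0],"grip": 0},
  {"xyz": [0,0,12],"turn": [0,0,0],"grip": 0},
], force=110)

```text
clock: 5.6
tcp_pos: [0.589, -0.0094, 0.1309]
orientation: [-0.0, 0.306, 0.952, -0.0]
wrist_force: [-1.1, 0.3, -1.9]
finger_gap: 0.0144
grip_force: 107.2
```

Run:
```python
from h import *
s=env.get_state();print(s['clock'],s['tcp_pos'],s['wrist_force'],s['joint_pos'].round(2),s['orientation'].round(4))
t=s['tcp_pos'];o=[]
for n in('scene','side','wrist'):
    c=cam(n);u,v=proj(c,t-[0,0,.06])[0].astype(int);print(n,u,v)
    a=max(0,v-45);b=max(0,u-65)
    r=c['color'][a:a+110,b:b+130];o.append(cv2.resize(r,(260,220),interpolation=2) if n!='wrist' else cv2.resize(c['color'][max(0,v-80):v+80,u-95:u+95],(261,220),interpolation=2))
cv2.imwrite('pics/start.png',cv2.resize(np.hstack(o),(781,220)))
```

```text
5.6 [ 0.58898016 -0.00940127  0.13091143] [-1.11609973  0.25983442 -1.93310233] [-0.15  0.39 -0.1   1.09  0.    0.47] [-4.000e-04  3.059e-01  9.521e-01 -0.000e+00]
scene 263 241
side 255 200
wrist 276 231
```

View pics/start.png

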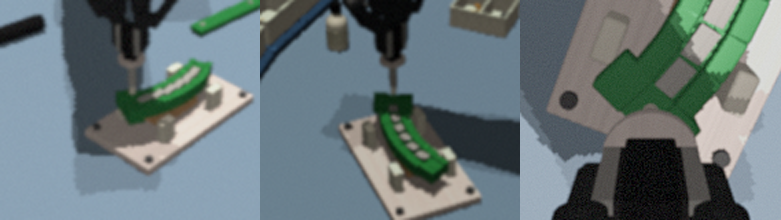

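The nose is above the butt land in all three views (crop (135,90), (393,90), and the wrist view with the flange at (650,125)). One check of the seam's arc from this turned wrist view, with no new picture.

```bash
cat > chk.py <<'E'
from h import *
from scipy.optimize import least_squares
cen=np.array([.5635,.0458]);yaw=.56;R=np.array([[np.cos(yaw),-np.sin(yaw)],[np.sin(yaw),np.cos(yaw)]])
q0=np.array([-144.9,-.2])
for n in('wnest','wrist','scene','side'):
    c=load(n);W=cloud(c);z=W[...,2];im=c['color'].astype(int)
    L=(W[...,:2]-cen)@R*1000
    G=(im[...,1]>1.5*im[...,2])&(im[...,1]>1.25*im[...,0])&(z>.03)&(z<.07)
    rad=np.hypot(L[...,0]-q0[0],L[...,1]-q0[1])-150;arc=150*np.arctan2(L[...,1]-q0[1],L[...,0]-q0[0])
    fl=52.2-.077*arc
    m=G&(abs(rad)<28)&(abs(arc)<76)&(z*1000>fl+1.2)
    o=[]
    for a in range(-72,60,12):
        k=m&(arc>=a)&(arc<a+12)
        if k.sum()>25: o.append((a+6,np.percentile(rad[k],[3,97]).round(1).tolist(),round(float(np.percentile(rad[k],[3,97]).mean()),1),round(float(np.median(z[k]*1000-fl[k])),1)))
    print(n,m.sum());[print('  ',x) for x in o]
E
python3 chk.py
```

```text
wnest 4191
   (-66, [-22.5, 23.2], 0.4, 2.6)
   (-54, [-21.9, 22.6], 0.3, 2.6)
   (-42, [-16.2, 16.7], 0.2, 2.6)
   (-30, [-15.9, 16.8], 0.5, 2.7)
   (-18, [-16.1, 16.9], 0.4, 2.5)
   (-6, [-15.8, 16.9], 0.5, 2.6)
   (6, [-16.1, 16.9], 0.4, 2.5)
   (18, [-16.1, 16.9], 0.4, 2.4)
   (30, [-16.1, 16.7], 0.3, 2.4)
   (42, [-16.2, 16.8], 0.3, 2.5)
   (54, [-15.9, 16.4], 0.3, 2.5)
wrist 8468
   (-66, [-23.9, -7.5], -15.7, 2.1)
   (-54, [-22.8, 20.5], -1.1, 2.5)
   (-42, [-16.8, 16.8], 0.0, 2.6)
   (-30, [-17.0, 17.1], 0.1, 2.6)
   (-18, [-17.0, 17.0], -0.0, 2.6)
   (-6, [-17.1, 16.8], -0.1, 2.5)
   (6, [-17.2, 16.7], -0.2, 2.5)
   (18, [-17.1, 16.7], -0.2, 2.4)
   (30, [-17.1, 16.9], -0.1, 2.5)
   (42, [-17.1, 16.7], -0.2, 2.5)
   (54, [-17.0, 16.1], -0.4, 2.5)
scene 264
   (-66, [-16.7, 27.1], 5.2, 2.8)
side 191
```

The seam's lateral position agrees within 0.3 mm between the two wrist views, and the walls stand 2.5 mm above my flush line (z = 52.2 − 0.077·arc mm). Now I feel down for the land.

Emit:
apply_moves([
  {"xyz": [0,0,2],"turn": [0,0,0],"grip": 0},
  {"xyz": [0,0,4],"turn": [0,0,0],"grip": 0},
  {"xyz": [0,0,6],"turn": [0,0,0],"grip": 0},
  {"xyz": [0,0,8],"turn": [0,0,0],"grip": 0},
  {"xyz": [0,0,9],"turn": [0,0,0],"grip": 0},
  {"xyz": [0,0,9.5],"turn": [0,0,0],"grip": 0},
  {"xyz": [0,0,10],"turn": [0,0,0],"grip": 0},
  {"xyz": [0,0,10],"turn": [0,0,0],"grip": 0},
  {"xyz": [0,0,10],"turn": [0,0,0],"grip": 0},
])

```text
clock: 6.5
tcp_pos: [0.5895, -0.0102, 0.1214]
orientation: [0.0, 0.306, 0.952, 0.0]
wrist_force: [0.3, -0.4, -0.3]
finger_gap: 0.0147
grip_force: 107.2
```

Emit:
apply_moves([
  {"xyz": [0,0,0.5],"turn": [0,0,0],"grip": 0},
  {"xyz": [0,0,1],"turn": [0,0,0],"grip": 0},
  {"xyz": [0,0,1],"turn": [0,0,0],"grip": 0},
  {"xyz": [0,0,1],"turn": [0,0,0],"grip": 0},
])

```text
clock: 6.83
tcp_pos: [0.5896, -0.0102, 0.1205]
orientation: [0.0, 0.306, 0.952, 0.0]
wrist_force: [-0.2, 0.3, -0.7]
finger_gap: 0.0144
grip_force: 107.2
```

Emit:
apply_moves([
  {"xyz": [0,0,0.5],"turn": [0,0,0],"grip": 0},
  {"xyz": [0,0,1],"turn": [0,0,0],"grip": 0},
  {"xyz": [0,0,1],"turn": [0,0,0],"grip": 0},
  {"xyz": [0,0,1],"turn": [0,0,0],"grip": 0},
])

```text
clock: 7.17
tcp_pos: [0.5898, -0.0103, 0.12]
orientation: [0.001, 0.306, 0.952, 0.0]
wrist_force: [-1.9, 0.2, 5.1]
finger_gap: 0.0142
grip_force: 108.1
```

Contact at commanded TCP z of about 0.120, with roughly 6.5 N per mm pressed, so the tip is 62.95 mm below the TCP and the land at 57 as predicted. I plan the arc at 2 mm/row (24 mm/s), commanded 1.3 mm under flush.

```bash
cat > plan.py <<'E'
import numpy as np
yaw=.56;cen=np.array([563.5,45.8]);R=np.array([[np.cos(yaw),-np.sin(yaw)],[np.sin(yaw),np.cos(yaw)]])
def P(a,press=1.3):
    t=a/150;p=cen+R@np.array([-144.75+150*np.cos(t),-.2+150*np.sin(t)])
    return np.array([*p,52.2-.077*a+62.95-press])
ang=np.deg2rad(54.316);X=np.array([-np.sin(ang),np.cos(ang),0]);Y=np.array([np.cos(ang),np.sin(ang),0]);Z=np.array([0,0,-1.])
cur=np.array([589.4,-10.2,119.])
print('start arc pt',P(-63).round(1),cur)
arcs=list(np.arange(-61,63.1,2))
for i in range(0,len(arcs),12):
    rows=[]
    for a in arcs[i:i+12]:
        d=P(a)-cur; rows.append([round(float(d@v),1) for v in(X,Y,Z)])
    print(arcs[i],rows); r=rows[-1]; cur=cur+r[0]*X+r[1]*Y+r[2]*Z
print('end',cur)
E
python3 plan.py
```

```text
start arc pt [589.5 -10.3 118.7] [589.4 -10.2 119. ]
-61.0 [[1.2, 1.4, 0.5], [2.6, 2.8, 0.6], [4.1, 4.2, 0.8], [5.5, 5.6, 0.9], [7.0, 6.9, 1.1], [8.5, 8.3, 1.2], [10.0, 9.6, 1.4], [11.5, 10.9, 1.5], [13.0, 12.2, 1.7], [14.6, 13.4, 1.8], [16.2, 14.7, 2.0], [17.7, 15.9, 2.1]]
-37.0 [[1.6, 1.2, 0.2], [3.3, 2.4, 0.4], [4.9, 3.5, 0.5], [6.5, 4.7, 0.7], [8.2, 5.8, 0.8], [9.9, 6.9, 1.0], [11.6, 7.9, 1.1], [13.3, 9.0, 1.3], [15.0, 10.0, 1.4], [16.7, 11.0, 1.6], [18.5, 12.0, 1.7], [20.3, 12.9, 1.9]]
-13.0 [[1.7, 0.9, 0.1], [3.5, 1.8, 0.3], [5.3, 2.7, 0.5], [7.1, 3.6, 0.6], [8.9, 4.4, 0.8], [10.8, 5.2, 0.9], [12.6, 6.0, 1.1], [14.5, 6.7, 1.2], [16.3, 7.5, 1.4], [18.2, 8.2, 1.5], [20.1, 8.9, 1.7], [22.0, 9.5, 1.8]]
11.0 [[1.9, 0.6, 0.2], [3.8, 1.3, 0.4], [5.7, 1.8, 0.5], [7.6, 2.4, 0.7], [9.5, 2.9, 0.8], [11.5, 3.4, 1.0], [13.4, 3.9, 1.1], [15.4, 4.4, 1.3], [17.3, 4.8, 1.4], [19.3, 5.2, 1.6], [21.2, 5.6, 1.7], [23.2, 5.9, 1.9]]
35.0 [[2.0, 0.3, 0.1], [4.0, 0.6, 0.3], [5.9, 0.9, 0.5], [7.9, 1.1, 0.6], [9.9, 1.3, 0.8], [11.9, 1.5, 0.9], [13.9, 1.7, 1.1], [15.9, 1.8, 1.2], [17.9, 1.9, 1.4], [19.9, 2.0, 1.5], [21.9, 2.1, 1.7], [23.9, 2.1, 1.8]]
59.0 [[2.0, 0.0, 0.2], [4.0, -0.0, 0.3], [6.0, -0.1, 0.5]]
end [524.48405227  93.29864603 109.        ]
```

Emit:
apply_moves([
  {"xyz": [1.2,1.4,0.4],"turn": [0,0,0],"grip": 0},
  {"xyz": [2.6,2.8,0.6],"turn": [0,0,0],"grip": 0},
  {"xyz": [4.1,4.2,0.8],"turn": [0,0,0],"grip": 0},
  {"xyz": [5.5,5.6,0.9],"turn": [0,0,0],"grip": 0},
  {"xyz": [7.0,6.9,1.1],"turn": [0,0,0],"grip": 0},
  {"xyz": [8.5,8.3,1.2],"turn": [0,0,0],"grip": 0},
])

```text
clock: 7.67
tcp_pos: [0.589, -0.0007, 0.1195]
orientation: [0.003, 0.307, 0.952, -0.002]
wrist_force: [0.2, -7.9, 7.6]
finger_gap: 0.0144
grip_force: 108.6
```

Emit:
apply_moves([
  {"xyz": [1.5,1.3,0.1],"turn": [0,0,0],"grip": 0},
  {"xyz": [3.0,2.6,0.3],"turn": [0,0,0],"grip": 0},
  {"xyz": [4.5,3.9,0.4],"turn": [0,0,0],"grip": 0},
])

```text
clock: 7.92
tcp_pos: [0.5876, 0.0061, 0.1189]
orientation: [0.002, 0.307, 0.952, -0.001]
wrist_force: [1.5, -4.1, 5.1]
finger_gap: 0.0145
grip_force: 108.4
```

Emit:
apply_moves([
  {"xyz": [1.6,1.2,0.2],"turn": [0,0,0],"grip": 0},
  {"xyz": [3.2,2.5,0.4],"turn": [0,0,0],"grip": 0},
  {"xyz": [4.7,3.7,0.5],"turn": [0,0,0],"grip": 0},
  {"xyz": [6.3,4.9,0.7],"turn": [0,0,0],"grip": 0},
  {"xyz": [8.0,6.1,0.9],"turn": [0,0,0],"grip": 0},
  {"xyz": [9.6,7.2,1.0],"turn": [0,0,0],"grip": 0},
])

```text
clock: 8.42
tcp_pos: [0.5841, 0.0167, 0.1179]
orientation: [0.003, 0.307, 0.952, -0.002]
wrist_force: [2.4, -9.9, 7.8]
finger_gap: 0.0143
grip_force: 108.6
```

Emit:
apply_moves([
  {"xyz": [1.6,1.2,0.2],"turn": [0,0,0],"grip": 0},
  {"xyz": [3.3,2.3,0.3],"turn": [0,0,0],"grip": 0},
  {"xyz": [5.0,3.4,0.5],"turn": [0,0,0],"grip": 0},
  {"xyz": [6.7,4.4,0.6],"turn": [0,0,0],"grip": 0},
  {"xyz": [8.4,5.5,0.8],"turn": [0,0,0],"grip": 0},
  {"xyz": [10.1,6.5,0.9],"turn": [0,0,0],"grip": 0},
  {"xyz": [11.8,7.5,1.1],"turn": [0,0,0],"grip": 0},
  {"xyz": [13.6,8.5,1.2],"turn": [0,0,0],"grip": 0},
  {"xyz": [15.4,9.4,1.4],"turn": [0,0,0],"grip": 0},
])

```text
clock: 9.17
tcp_pos: [0.5772, 0.0338, 0.1164]
orientation: [0.003, 0.307, 0.952, -0.001]
wrist_force: [3.1, -9.8, 8.8]
finger_gap: 0.0145
grip_force: 108.7
```

Emit:
apply_moves([
  {"xyz": [1.7,0.9,0.1],"turn": [0,0,0],"grip": 0},
  {"xyz": [3.5,1.8,0.3],"turn": [0,0,0],"grip": 0},
  {"xyz": [5.3,2.7,0.5],"turn": [0,0,0],"grip": 0},
  {"xyz": [7.1,3.6,0.6],"turn": [0,0,0],"grip": 0},
  {"xyz": [8.9,4.4,0.8],"turn": [0,0,0],"grip": 0},
  {"xyz": [10.8,5.2,0.9],"turn": [0,0,0],"grip": 0},
])

```text
clock: 9.67
tcp_pos: [0.5714, 0.0452, 0.1155]
orientation: [0.002, 0.307, 0.952, -0.0]
wrist_force: [3.2, -4.1, 7.2]
finger_gap: 0.0145
grip_force: 108.8
```

Emit:
apply_moves([
  {"xyz": [1.8,0.8,0.2],"turn": [0,0,0],"grip": 0},
  {"xyz": [3.7,1.5,0.3],"turn": [0,0,0],"grip": 0},
  {"xyz": [5.5,2.3,0.5],"turn": [0,0,0],"grip": 0},
  {"xyz": [7.4,3.0,0.6],"turn": [0,0,0],"grip": 0},
  {"xyz": [9.3,3.7,0.8],"turn": [0,0,0],"grip": 0},
  {"xyz": [11.2,4.3,0.9],"turn": [0,0,0],"grip": 0},
])

```text
clock: 10.17
tcp_pos: [0.5655, 0.0549, 0.1148]
orientation: [0.003, 0.307, 0.952, -0.0]
wrist_force: [2.7, -2.9, 2.0]
finger_gap: 0.0145
grip_force: 108.0
```

Emit:
apply_moves([
  {"xyz": [1.9,0.6,0.2],"turn": [0,0,0],"grip": 0},
  {"xyz": [3.8,1.3,0.4],"turn": [0,0,0],"grip": 0},
  {"xyz": [5.7,1.8,0.5],"turn": [0,0,0],"grip": 0},
  {"xyz": [7.6,2.4,0.7],"turn": [0,0,0],"grip": 0},
  {"xyz": [9.5,2.9,0.8],"turn": [0,0,0],"grip": 0},
  {"xyz": [11.5,3.4,1.0],"turn": [0,0,0],"grip": 0},
  {"xyz": [13.4,3.9,1.1],"turn": [0,0,0],"grip": 0},
  {"xyz": [15.4,4.4,1.3],"turn": [0,0,0],"grip": 0},
  {"xyz": [17.3,4.8,1.4],"turn": [0,0,0],"grip": 0},
  {"xyz": [19.3,5.2,1.6],"turn": [0,0,0],"grip": 0},
  {"xyz": [21.2,5.6,1.7],"turn": [0,0,0],"grip": 0},
  {"xyz": [23.2,5.9,1.9],"turn": [0,0,0],"grip": 0},
])

```text
clock: 11.17
tcp_pos: [0.5494, 0.074, 0.1126]
orientation: [0.002, 0.306, 0.952, 0.0]
wrist_force: [3.6, -3.5, 7.7]
finger_gap: 0.0146
grip_force: 108.8
```

Emit:
apply_moves([
  {"xyz": [2.0,0.3,0.1],"turn": [0,0,0],"grip": 0},
  {"xyz": [4.0,0.6,0.3],"turn": [0,0,0],"grip": 0},
  {"xyz": [5.9,0.9,0.5],"turn": [0,0,0],"grip": 0},
  {"xyz": [7.9,1.1,0.6],"turn": [0,0,0],"grip": 0},
  {"xyz": [9.9,1.3,0.8],"turn": [0,0,0],"grip": 0},
  {"xyz": [11.9,1.5,0.9],"turn": [0,0,0],"grip": 0},
  {"xyz": [13.9,1.7,1.1],"turn": [0,0,0],"grip": 0},
  {"xyz": [15.9,1.8,1.2],"turn": [0,0,0],"grip": 0},
  {"xyz": [17.9,1.9,1.4],"turn": [0,0,0],"grip": 0},
  {"xyz": [19.9,2.0,1.5],"turn": [0,0,0],"grip": 0},
  {"xyz": [21.9,2.1,1.7],"turn": [0,0,0],"grip": 0},
  {"xyz": [23.9,2.1,1.8],"turn": [0,0,0],"grip": 0},
])

```text
clock: 12.17
tcp_pos: [0.5307, 0.0899, 0.1103]
orientation: [0.002, 0.306, 0.952, 0.0]
wrist_force: [5.2, -3.9, 6.5]
finger_gap: 0.0144
grip_force: 108.6
```

Forces stay around 8–14 N. Now on to the end land and settle.

Emit:
apply_moves([
  {"xyz": [2.0,0.0,0.2],"turn": [0,0,0],"grip": 0},
  {"xyz": [4.0,0.0,0.3],"turn": [0,0,0],"grip": 0},
  {"xyz": [5.0,0.0,0.4],"turn": [0,0,0],"grip": 0},
  {"xyz": [5.0,0.0,0.4],"turn": [0,0,0],"grip": 0},
  {"xyz": [5.0,0.0,0.4],"turn": [0,0,0],"grip": 0},
])

```text
clock: 12.58
tcp_pos: [0.5265, 0.0931, 0.1103]
orientation: [0.001, 0.306, 0.952, 0.001]
wrist_force: [2.7, -2.7, 8.6]
finger_gap: 0.0142
grip_force: 108.8
```

```bash
cat > tabs.py <<'E'
from h import *
c=cam('wrist');W=cloud(c);z=W[...,2]*1000
s=env.get_state();t=s['tcp_pos'];print(s['clock'],t)
cen=np.array([.5635,.0458]);yaw=.56;R=np.array([[np.cos(yaw),-np.sin(yaw)],[np.sin(yaw),np.cos(yaw)]])
L=(W[...,:2]-cen)@R*1000;rad=np.hypot(L[...,0]+144.9,L[...,1]+.2)-150;arc=150*np.arctan2(L[...,1]+.2,L[...,0]+144.9)
lt=(t[:2]-cen)@R*1000;print('tcp arc',150*np.arctan2(lt[1]+.2,lt[0]+144.9),'rad',np.hypot(lt[0]+144.9,lt[1]+.2)-150)
fl=52.2-.077*arc;m=(abs(rad)<3.5)&(z>35)&(z<70)
print([(a,round(float(np.median((z-fl)[m&(abs(arc-a)<1)])),1)) for a in range(-66,67,2) if (m&(abs(arc-a)<1)).sum()>5])
E
python3 tabs.py
```

```text
12.6333 [0.52648308 0.0931148  0.11026819]
tcp arc 61.20878128614735 rad 1.074470650064569
[(62, 0.8), (64, 0.6), (66, 0.1)]
```

Contact on the far land at arc 61 of the expected ~62. I lift off gently, then step aside so the wrist camera sees the tabs.

Emit:
apply_moves([
  {"xyz": [0,0,-2],"turn": [0,0,0],"grip": 0},
  {"xyz": [0,0,-5],"turn": [0,0,0],"grip": 0},
  {"xyz": [0,0,-12],"turn": [0,0,0],"grip": 0},
  {"xyz": [0,0,-25],"turn": [0,0,0],"grip": 0},
  {"xyz": [0,0,-45],"turn": [0,0,0],"grip": 0},
  {"xyz": [-10,-1,-65],"turn": [0,0,0],"grip": 0},
  {"xyz": [-35,-4,-85],"turn": [0,0,0],"grip": 0},
  {"xyz": [-65,-7,-91],"turn": [0,0,0],"grip": 0},
  {"xyz": [-95,-11,-91],"turn": [0,0,0],"grip": 0},
  {"xyz": [-120,-13,-91],"turn": [0,0,0],"grip": 0},
  {"xyz": [-133,-15,-91],"turn": [0,0,0],"grip": 0},
  {"xyz": [-133,-15,-91],"turn": [0,0,0],"grip": 0},
])

```text
clock: 13.63
tcp_pos: [0.6256, 0.0012, 0.199]
orientation: [-0.001, 0.308, 0.952, -0.0]
wrist_force: [-0.6, 0.5, -2.3]
finger_gap: 0.0146
grip_force: 107.5
```

```bash
python3 tabs.py; python3 -c "
from h import *
c=load('wrist');cv2.imwrite('pics/after.png',c['color'])"
```

```text
13.6833 [0.62425418 0.00244428 0.19902282]
tcp arc -56.67823559724989 rad 36.50041515369756
[(-66, 0.0), (-64, -0.1), (-62, 0.4), (-60, -0.1), (-58, -0.1), (-56, 0.1), (-54, 0.2), (-52, 0.4), (-50, 0.2), (-48, -0.1), (-46, 0.3), (-44, 0.0), (-42, 0.1), (-40, 0.2), (-38, -3.4), (-36, 0.2), (-34, -0.0), (-32, 0.1), (-30, 0.0), (-28, 0.0), (-26, 0.3), (-24, 0.1), (-22, -0.1), (-20, -1.8), (-18, -0.1), (-16, 0.2), (-14, 0.0), (-12, 0.1), (-10, 0.3), (-8, -0.2), (-6, 0.0), (-4, -0.1), (-2, 0.2), (0, -3.5), (2, 0.3), (4, -0.0), (6, 0.3), (8, 0.1), (10, -0.3), (12, 0.1), (14, -0.2), (16, -0.1), (18, -2.3), (20, 0.0), (22, 0.0), (24, -0.1), (26, -0.2), (28, 0.2), (30, 0.1), (32, -0.1), (34, 0.1), (36, -3.0), (38, -0.3), (40, -0.2), (42, -0.1), (44, 0.2), (46, 0.1), (48, -0.1), (50, -0.0), (52, 0.0), (54, 0.0), (56, -0.5), (58, 0.1), (60, -0.0), (62, 0.1), (64, 0.1), (66, 0.1)]
```

View pics/after.png

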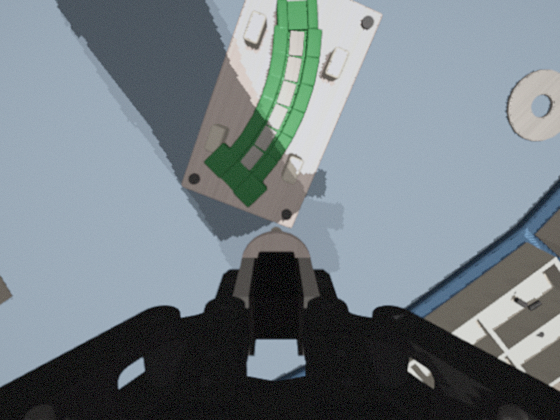

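All six tabs read flush within 0.3 mm: the picture shows the seam flat from the butt land (250,185) to the far land (297,15). Back to above the fork.

Emit:
apply_moves([
  {"xyz": [15,9,0],"turn": [0,0,0],"grip": 0},
  {"xyz": [42,25,0],"turn": [0,0,0],"grip": 0},
  {"xyz": [71,42,0],"turn": [0,0,0],"grip": 0},
  {"xyz": [101,60,5],"turn": [0,0,0],"grip": 0},
  {"xyz": [131,78,10],"turn": [0,0,0],"grip": 0},
  {"xyz": [161,96,15],"turn": [0,0,0],"grip": 0},
  {"xyz": [191,113,20],"turn": [0,0,0],"grip": 0},
  {"xyz": [221,131,25],"turn": [0,0,0],"grip": 0},
  {"xyz": [250,148,30],"turn": [0,0,0],"grip": 0},
  {"xyz": [275,163,35],"turn": [0,0,0],"grip": 0},
  {"xyz": [290,172,40],"turn": [0,0,0],"grip": 0},
  {"xyz": [295,175,40],"turn": [0,0,0],"grip": 0},
])

```text
clock: 14.68
tcp_pos: [0.4823, 0.3203, 0.1593]
orientation: [-0.002, 0.304, 0.953, -0.001]
wrist_force: [0.8, -0.4, -1.4]
finger_gap: 0.0144
grip_force: 107.5
```

Emit:
apply_moves([
  {"xyz": [0,0,0],"turn": [0,0,0],"grip": 0},
  {"xyz": [0,0,4],"turn": [0,0,0],"grip": 0},
  {"xyz": [0,0,6],"turn": [0,0,0],"grip": 0},
  {"xyz": [0,0,6],"turn": [0,0,0],"grip": 0},
  {"xyz": [0,0,6],"turn": [0,0,0],"grip": 0},
])

```text
clock: 15.1
tcp_pos: [0.4875, 0.3162, 0.1543]
orientation: [-0.0, 0.307, 0.952, -0.0]
wrist_force: [-0.4, -0.4, -1.2]
finger_gap: 0.0147
grip_force: 107.5
```

Run:
```python
from h import *
s=env.get_state();t=s['tcp_pos'];print(t,s['wrist_force'],s['orientation'].round(4))
for n in('scene','side','wrist'):
    c=cam(n);W=cloud(c);u,v=proj(c,t-[0,0,.03])[0].astype(int);M=np.zeros(W.shape[:2],bool);M[max(0,v-60):v+60,max(0,u-60):u+60]=1
    d=np.hypot(W[...,0]-t[0],W[...,1]-t[1])
    m=M&(d<.02)&(W[...,2]<t[2]-.003)&(W[...,2]>t[2]-.075);w=W[m];print(n)
    for lo in range(-75,-20,6):
        q=w[(w[:,2]-t[2]>lo/1e3)&(w[:,2]-t[2]<=(lo+6)/1e3)]
        if len(q)>2: print('  ',lo,len(q),((q[:,:2]-t[:2]).mean(0)*1e3).round(1))
    print('  zmin',w[:,2].min()-t[2] if len(w) else None)
```

```text
[0.48749388 0.31620676 0.1542732 ] [-0.3997535  -0.39060665 -1.22960523] [-1.000e-04  3.072e-01  9.516e-01 -2.000e-04]
scene
   -63 4 [ 2.8 -0.3]
   -57 5 [ 2.5 -0.1]
   -51 5 [ 3.3 -0.7]
   -45 6 [ 4.  -1.2]
   -39 9 [ 3.2 -0. ]
   -33 7 [ 2.1 -1.4]
   -27 8 [ 2.5 -1.3]
  zmin -0.06065198804769564
side
   -63 5 [-2.8  2.8]
   -57 4 [-2.9  3.7]
   -51 9 [-2.4  3.3]
   -45 12 [-3.4  4.1]
   -39 12 [-2.8  4.4]
   -33 11 [-3.2  3.7]
   -27 4 [-2.1  4.5]
  zmin -0.06359127188711253
wrist
   -63 19 [-2.8  1.8]
   -57 11 [-3.   1.8]
   -51 4 [-4.3  3. ]
  zmin -0.06055017212106789
```

The stylus is unchanged in the grip and upright. Lowering it into the slot.

Emit:
apply_moves([
  {"xyz": [0,0,5],"turn": [0,0,0],"grip": 0},
  {"xyz": [0,0,12],"turn": [0,0,0],"grip": 0},
  {"xyz": [0,0,20],"turn": [0,0,0],"grip": 0},
  {"xyz": [0,0,28],"turn": [0,0,0],"grip": 0},
  {"xyz": [0,0,36],"turn": [0,0,0],"grip": 0},
  {"xyz": [0,0,44],"turn": [0,0,0],"grip": 0},
  {"xyz": [0,0,52],"turn": [0,0,0],"grip": 0},
  {"xyz": [0,0,60],"turn": [0,0,0],"grip": 0},
  {"xyz": [0,0,66],"turn": [0,0,0],"grip": 0},
  {"xyz": [0,0,70],"turn": [0,0,0],"grip": 0},
  {"xyz": [0,0,73],"turn": [0,0,0],"grip": 0},
  {"xyz": [0,0,73],"turn": [0,0,0],"grip": 0},
])

```text
clock: 16.25
tcp_pos: [0.4868, 0.3172, 0.0808]
orientation: [-0.0, 0.306, 0.952, -0.0]
wrist_force: [-0.2, -0.8, -0.8]
finger_gap: 0.0147
grip_force: 107.5
```

Emit:
apply_moves([
  {"xyz": [0,0,0.5],"turn": [0,0,0],"grip": 0},
  {"xyz": [0,0,1.0],"turn": [0,0,0],"grip": 0},
  {"xyz": [0,0,1.5],"turn": [0,0,0],"grip": 0},
  {"xyz": [0,0,2],"turn": [0,0,0],"grip": 0},
  {"xyz": [0,0,2],"turn": [0,0,0],"grip": 0},
  {"xyz": [0,0,2],"turn": [0,0,0],"grip": 0},
])

```text
clock: 16.75
tcp_pos: [0.4874, 0.3174, 0.0797]
orientation: [0.0, 0.306, 0.952, 0.0]
wrist_force: [0.9, 0.4, -1.1]
finger_gap: 0.0145
grip_force: 107.7
```

Emit:
apply_moves([
  {"xyz": [0,0,0.5],"turn": [0,0,0],"grip": 0},
  {"xyz": [0,0,0.8],"turn": [0,0,0],"grip": 0},
  {"xyz": [0,0,0.8],"turn": [0,0,0],"grip": 0},
  {"xyz": [0,0,0.8],"turn": [0,0,0],"grip": 0},
])

```text
clock: 17.08
tcp_pos: [0.4874, 0.3174, 0.0797]
orientation: [0.0, 0.306, 0.952, 0.0]
wrist_force: [-1.8, -1.0, 4.9]
finger_gap: 0.0143
grip_force: 108.4
```

Seated, pressing with about 5 N. Now release gently, then retreat straight up.

Emit:
apply_moves([
  {"xyz": [0,0,-0.5],"turn": [0,0,0],"grip": 0.16},
  {"xyz": [0,0,-0.5],"turn": [0,0,0],"grip": 0.2},
  {"xyz": [0,0,-0.5],"turn": [0,0,0],"grip": 0.3},
  {"xyz": [0,0,-0.5],"turn": [0,0,0],"grip": 0.4},
  {"xyz": [0,0,-0.5],"turn": [0,0,0],"grip": 0.6},
  {"xyz": [0,0,-0.5],"turn": [0,0,0],"grip": 0.8},
  {"xyz": [0,0,-0.5],"turn": [0,0,0],"grip": 1},
  {"xyz": [0,0,-0.5],"turn": [0,0,0],"grip": 1},
  {"xyz": [0,0,-0.5],"turn": [0,0,0],"grip": 1},
  {"xyz": [0,0,-0.5],"turn": [0,0,0],"grip": 1},
], force=20)

```text
clock: 17.92
tcp_pos: [0.4872, 0.3173, 0.0791]
orientation: [0.0, 0.306, 0.952, -0.0]
wrist_force: [-0.2, 0.5, 0.4]
finger_gap: 0.0855
grip_force: 0.0
```

Emit:
apply_moves([
  {"xyz": [0,0,-5],"turn": [0,0,0],"grip": 1},
  {"xyz": [0,0,-15],"turn": [0,0,0],"grip": 1},
  {"xyz": [0,0,-30],"turn": [0,0,0],"grip": 1},
  {"xyz": [0,0,-50],"turn": [0,0,0],"grip": 1},
  {"xyz": [0,0,-75],"turn": [0,0,0],"grip": 1},
  {"xyz": [0,0,-100],"turn": [0,0,0],"grip": 1},
  {"xyz": [0,0,-130],"turn": [0,0,0],"grip": 1},
  {"xyz": [0,0,-140],"turn": [0,0,0],"grip": 1},
  {"xyz": [0,0,-140],"turn": [0,0,0],"grip": 1},
  {"xyz": [0,0,-140],"turn": [0,0,0],"grip": 1},
])

```text
clock: 18.75
tcp_pos: [0.4875, 0.3174, 0.2196]
orientation: [0.001, 0.306, 0.952, 0.001]
wrist_force: [-0.7, 0.4, -1.7]
finger_gap: 0.0852
grip_force: 0.0
```

Run:
```python
from h import *
c=cam('wrist');W=cloud(c);z=W[...,2]
d=np.hypot(W[...,0]-.487,W[...,1]-.317)
for nm,lo,hi in(('top',.110,.118),('flange',.0685,.0745)):
    w=W[(d<.03)&(z>lo)&(z<hi)];r=cv2.minAreaRect((w[:,:2]*1000).astype(np.float32));A=np.c_[w[:,:2]-w[:,:2].mean(0),np.ones(len(w))];k=np.linalg.lstsq(A,w[:,2],rcond=None)[0];print(nm,len(w),r,'zmed',np.median(w[:,2]),'slope',k[:2])
print(env.get_state()['wrist_force'],env.get_state()['clock'])
```

```text
top 522 ((486.5040588378906, 317.2973327636719), (15.54186725616455, 15.63172721862793), 54.64505386352539) zmed 0.11391898068175335 slope [ 0.04859583 -0.03111195]
flange 603 ((483.97076416015625, 318.5756530761719), (31.643388748168945, 34.053260803222656), 62.20280456542969) zmed 0.07016432499512476 slope [-0.0027063   0.00180725]
[-0.05349856 -0.07356554 -1.09383735] 18.8
```

The stylus hangs where it was: top at z 113.9, flange flat at 70.2, plan (486.5, 317.3) against the seat at (486.8, 316.9).

```bash
python3 -c "
from workcell import ticket
print(ticket.hand_in())"
```

```text
the job is handed in; nothing more can be done
None
```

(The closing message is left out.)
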